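Load the lemons into the produce tray

ROBOT

A 6-joint arm with a two-finger parallel gripper is mounted at the origin on a cart in front of the work surface, level with it; the furniture and walls round the work are solid. World frame = base frame: x ahead of the robot, y to its left, z up, the work surface at z = 0. Lengths are in m, angles in rad, forces in N, time in s.
With the tool pointing down it reaches from about 0.425 to 0.95 m from the base axis. Payload 14.7 kg.
Tool frame: the origin (TCP) lies on the front face of the gripper's body, between the roots of the fingers; the fingertips stand 73 mm ahead of it and the grasp point (between the pads) lies ctrl.grasp_offset ahead of it (ctrl.grasp_offset is the distance from the TCP to the grasp point, in m); z points along the fingers, y is the line along which they close (so a half turn about z gives the same grasp; the last joint's range is limited). The gripper opens to 85 mm and grips with 20 to 120 N. Pads are 22 mm wide; open, the fingers measure 114 mm over their backs; the gripper's body (76 mm by 85 mm) begins 54 mm behind the grasp point. The pads swing forward as they close: fully open they stand 13 mm farther back than shut.
Start: joints at [1.208, 0.48, 1.596, -0, 1.065, -0.047], TCP at [0.202, 0.618, 0.304] pointing down, gripper open.
Joint ranges: [-2.75, 2.75], [-0.82, 2.05], [0.23, 2.67], [-1.56, 4.7], [0.09, 2.69], [-2.92, 2.92]. Speed limits (rad/s): [1.89, 1.89, 2.39, 3.01, 3.01, 3.01].

INTERFACE

Orientations are given as [roll, pitch, yaw] about the fixed x, y, z axes, in that order (R = Rz(yaw) Ry(pitch) Rx(roll)).
In Python, from cell import ctrl gives the robot as it stands.
- The arm moves only by the shell command python3 -m jog 'ROWS'. ROWS is JSON, a list of rows, each an object of numbers: "fingers": the finger opening in mm, from 0 to 85.4; "x", "y", "z": the shift along the tool's x, y, z in units of 50 mm (1.0 is 50 mm); "rx", "ry", "rz": the turn, a rotation vector about the tool's x, y, z in units of 6 degrees (1.0 is 6 degrees). A call has 1 to 10 rows; each row shifts and turns the commanded pose from where the row before left it, along the tool's axes as they then stand; what a row does not reach is not made up. A row lasts 1/10 s, in which the tool goes at most 50 mm and 8.59 degrees, less where a joint would pass 70% of its speed; a pose out of reach is approached as far as the arm can. A call is refused whole if a number of a shift passes 1 or a number of a turn 1, either way. A call with a gripper value outside its range is refused whole. The fingers move at their own pace and stop on an object; the grip force is fixed at half the most. Time passes only in rows, so rows that do not move let the fingers close. It gives the time, the measured TCP pose, the force, the opening and the grip force at its end, in the units of the state.
- ctrl.observe(): the state, without advancing time (a new reading comes with each control period).
- ctrl.snapshot(name): name is "scene" or "top"; returns a dict with "color" (384x512x3 uint8, red, green, blue), "z_map" (384x512 float32, m along the optical axis (not along the pixel's ray), 0 where there is no reading), "fx", "fy", "cx", "cy" (pixels), "eye" and "rotation" of the camera in the world. Camera axes: x right, y down, z forward; pixel columns grow to the right and rows downward; lengths in m; the calibration is good to about 2 mm. A picture is of the moment at which its call begins.
- ctrl.hand_in(): hands the job in; it is judged then, once.
Trained networks look in the newest picture that a camera, given by its name, has taken for a name from the list of things; names that differ only in an ending like _2 or _b are one class to them, and where a whole thing is asked for, a point or a joint stands for the part that bears it (a point fixed in the world has none). Each returns a list of dicts, best first, with "confidence" (0 to 1); they miss things now and then, are a little off and sometimes report something else, mostly with a low value. They report only what shows in the picture. A call takes as long as a camera call. They do not tell look-alikes from the thing itself.
- ctrl.spot_in(camera, thing): "xyz" ([x, y, z] in m, in the coordinates of the camera as it stood for that picture, good to about 4 mm: the middle of the surface that is visible of it).
- ctrl.regions_of(camera, thing): "mask" (384x512 bool, what is visible of it).
- ctrl.pinpoint(camera, thing): "xyz" ([x, y, z] in m, in the coordinates of the camera as it stood for that picture, good to about 4 mm: a listed point, or the origin of a listed thing).
The state is a dict: "time": time; "joint_positions": joint angles; "qvel": joint speeds; "joint_torque": joint torques, N m; "tool_pos": TCP position; "tool_rot": TCP orientation; "wrist_force": force on the tool from outside, world axes, zero at the start; "moment": the same for the moment, N m; "opening": opening from 0.0 (shut) to 1.0 (fully open); "grasp_force": force on a finger pad.
Only numpy, scipy, OpenCV 4.12 (cv2) and the standard library are available. Lean on these libraries where they do the work, as an engineer would, in place of code of your own. Each camera call takes 0.05 s, during which the arm holds its last target. There are 200 camera calls.

TASK

Put the produce away in the stoneware tray so that nothing can roll: move the garlic, which is sitting in a lemon's place, upright into the round terracotta hollow, and lay the two loose lemons lengthwise in the free oval blue hollows, so that in the end each oval holds one lemon. Set everything down rather than dropping it, and do not disturb the other things on the worktop.

Things in the scene. Friction and masses are not known exactly. Their poses are not given: they have to be found in the camera images.
- hollow_oval_1 (a point): lowest point of an oval blue hollow in the tray, sized for one lemon. All four hollows are 11 mm deep with a flat middle and sloping sides; their bottoms are 11 mm and the tray's top face 22 mm above the worktop. The oval ones measure 72 mm along the tray's x and 57 mm across at the top, 45 by 35 mm at the bottom. This one is at +46 mm x, +50 mm y from the tray's middle; point axes = tray axes.
- hollow_oval_2 (a point): lowest point of the oval blue hollow at +46 mm x, -50 mm y from the tray's middle; otherwise like hollow_oval_1
- hollow_oval_3 (a point): lowest point of the oval blue hollow at -46 mm x, +50 mm y from the tray's middle; otherwise like hollow_oval_1
- hollow_round (a point): lowest point of the round terracotta-coloured hollow, 62 mm across at the top, 38 mm at the bottom, 11 mm deep, for the garlic; at -46 mm x, -50 mm y from the tray's middle
- tray: heavy white stoneware produce tray with three oval blue hollows and one round terracotta one in a 2 by 2 pattern; 199 mm along its x, 215 mm along its y, 22 mm high. It does not move when touched. Origin: centre of its underside. (Behind the loose lemons stands a microwave, its front about 0.6 m ahead of the robot, and wall cupboards hang over the back of the worktop: travel straight between tray and lemons, not in an outward arc.)
- garlic: bulb of garlic, 56 mm across, 56 mm high with its pointed stem, about 35 g, widest about 22 mm above its underside; it starts upright in one of the oval hollows oval_1 or oval_2. Origin: centre of its underside, z up through the stem.
- lemon_a: yellow lemon, 71 mm long, 53 mm wide, 51 mm high, about 85 g, rests on a slightly flattened side and rolls once tipped off it. Origin: middle of the side that was underneath at the start (it turns with the lemon); own x axis = the lemon's long axis. It starts lying in the other one of oval_1 and oval_2, already properly seated.
- lemon_a_center (a point): middle of lemon_a, 26 mm above the worktop while it lies there, about 25 to 28 mm above the bottom of the hollow when seated; point axes = the lemon's own axes
- lemon_b: yellow lemon, 71 mm long, 53 mm wide, 51 mm high, about 85 g, rests on a slightly flattened side and rolls once tipped off it. Origin: middle of the side that was underneath at the start (it turns with the lemon); own x axis = the lemon's long axis. It starts lying on the bare worktop.
- lemon_b_center (a point): middle of lemon_b, 26 mm above the worktop while it lies there, about 25 to 28 mm above the bottom of the hollow when seated; point axes = the lemon's own axes
- lemon_c: yellow lemon, 71 mm long, 53 mm wide, 51 mm high, about 85 g, rests on a slightly flattened side and rolls once tipped off it. Origin: middle of the side that was underneath at the start (it turns with the lemon); own x axis = the lemon's long axis. It starts lying on the bare worktop.
- lemon_c_center (a point): middle of lemon_c, 26 mm above the worktop while it lies there, about 25 to 28 mm above the bottom of the hollow when seated; point axes = the lemon's own axes
- spice_jar: spice jar with a red cap, 45 mm across, 106 mm high; a bystander. Origin: centre of its underside.
- jam_jar: small jam jar, 68 mm across, 84 mm high; a bystander. Origin: centre of its underside.
- tea_box: black tea carton, 69x121x73 mm; a bystander. Origin: centre of its underside.
- honey_jar: honey jar, 66x72x102 mm; a bystander. Origin: centre of its underside.
- tomato: red tomato, 74 mm across, 69 mm high; a bystander. Origin: centre of its underside.
Things that resemble listed ones, but are neither listed nor needed, are in the scene too. Leave any turquoise look-alike of the lemon_c alone.

How it is judged:
At the end, for the whole second after the job is handed in: Each lemon lies in its own oval hollow: middle within 10 mm sideways of the lowest point and 15 to 34 mm above it, long axes within 0.35 rad. The garlic is in the round hollow: within 12 mm sideways, underside under 11 mm above the bottom, tilt under 0.35 rad. All at rest (((horizontal distance between lemon_a_center and hollow_oval_1 below 0.01 m and z of lemon_a_center in the frame of hollow_oval_1 between 0.015 and 0.034 m and angle between the x axis of lemon_a_center and the x axis of hollow_oval_1, either way round below 0.35 rad) or (horizontal distance between lemon_a_center and hollow_oval_2 below 0.01 m and z of lemon_a_center in the frame of hollow_oval_2 between 0.015 and 0.034 m and angle between the x axis of lemon_a_center and the x axis of hollow_oval_2, either way round below 0.35 rad) or (horizontal distance between lemon_a_center and hollow_oval_3 below 0.01 m and z of lemon_a_center in the frame of hollow_oval_3 between 0.015 and 0.034 m and angle between the x axis of lemon_a_center and the x axis of hollow_oval_3, either way round below 0.35 rad)) and ((horizontal distance between lemon_b_center and hollow_oval_1 below 0.01 m and z of lemon_b_center in the frame of hollow_oval_1 between 0.015 and 0.034 m and angle between the x axis of lemon_b_center and the x axis of hollow_oval_1, either way round below 0.35 rad) or (horizontal distance between lemon_b_center and hollow_oval_2 below 0.01 m and z of lemon_b_center in the frame of hollow_oval_2 between 0.015 and 0.034 m and angle between the x axis of lemon_b_center and the x axis of hollow_oval_2, either way round below 0.35 rad) or (horizontal distance between lemon_b_center and hollow_oval_3 below 0.01 m and z of lemon_b_center in the frame of hollow_oval_3 between 0.015 and 0.034 m and angle between the x axis of lemon_b_center and the x axis of hollow_oval_3, either way round below 0.35 rad)) and ((horizontal distance between lemon_c_center and hollow_oval_1 below 0.01 m and z of lemon_c_center in the frame of hollow_oval_1 between 0.015 and 0.034 m and angle between the x axis of lemon_c_center and the x axis of hollow_oval_1, either way round below 0.35 rad) or (horizontal distance between lemon_c_center and hollow_oval_2 below 0.01 m and z of lemon_c_center in the frame of hollow_oval_2 between 0.015 and 0.034 m and angle between the x axis of lemon_c_center and the x axis of hollow_oval_2, either way round below 0.35 rad) or (horizontal distance between lemon_c_center and hollow_oval_3 below 0.01 m and z of lemon_c_center in the frame of hollow_oval_3 between 0.015 and 0.034 m and angle between the x axis of lemon_c_center and the x axis of hollow_oval_3, either way round below 0.35 rad)) and horizontal distance between garlic and hollow_round below 0.012 m and z of garlic in the frame of hollow_round below 0.011 m and angle between garlic's own z axis and vertical below 0.35 rad and linear speed of each of lemon_a, lemon_b, lemon_c, garlic below 0.03 m/s); the robot touches nothing.
It fails at once if a lemon or the garlic is dropped or thrown (faster than 0.8 m/s with no finger on it, a free fall of over about 30 mm) ((linear speed of lemon_a above 0.8 m/s and contact force between the fingers and lemon_a below 0.05 N) or (linear speed of lemon_b above 0.8 m/s and contact force between the fingers and lemon_b below 0.05 N) or (linear speed of lemon_c above 0.8 m/s and contact force between the fingers and lemon_c below 0.05 N) or (linear speed of garlic above 0.8 m/s and contact force between the fingers and garlic below 0.05 N)).
It fails at once if another thing on the worktop is pushed more than 30 mm from its place or tipped over (distance of any of spice_jar, jam_jar, tea_box, honey_jar, tomato from where it was at the start of the episode above 0.03 m or angle between any of spice_jar, jam_jar, tea_box, honey_jar, tomato's own z axis and vertical above 0.5 rad).
It also fails if it takes over 69 s, if anything falls off the work surface, if the arm or the gripper's body presses on something with over 40 N, if the wrist force passes 120 N, or if a joint passes its speed limit or range.

## Working session

There is one attempt and no reset: what is moved stays moved. The work goes in short steps, Python scripts to look and compute and a shell command to move; the robot and the scene stay as the last step left them, time stands still between calls to the robot, and variables do not carry over. Pictures are saved under pics/ and viewed, at most 10 in all, crops included, and the job is handed in when it is done.

```bash
mkdir -p pics; cat > h.py <<'E'
import numpy as np, cv2
from cell import ctrl
def w(s,p): return np.array(s["eye"])+np.array(s["rotation"])@np.array(p)
def pix(s,p):
    return (round(s["fx"]*p[0]/p[2]+s["cx"]),round(s["fy"]*p[1]/p[2]+s["cy"]))
def cloud(s):
    z=s["z_map"]; v,u=np.mgrid[:384,:512]
    c=np.stack([(u-s["cx"])*z/s["fx"],(v-s["cy"])*z/s["fy"],z],-1)
    return c@np.array(s["rotation"]).T+np.array(s["eye"])
E
python3 - <<'E'
from h import *
ims=[]
for c in ("top","scene"):
    s=ctrl.snapshot(c); ims.append(s["color"][...,::-1]); print(c,s["eye"])
    for t in ("tray","hollow_oval_1","hollow_round","garlic","lemon_a_center"):
        for d in ctrl.pinpoint(c,t)[:6]: print(t,round(d["confidence"],2),w(s,d["xyz"]).round(3),pix(s,d["xyz"]))
    P=cloud(s)
    for t in ("lemon_a","garlic"):
      for d in ctrl.regions_of(c,t)[:6]:
        m=d["mask"]&(s["z_map"]>0); q=P[m]
        if len(q)<20: continue
        xy=q[:,:2].astype(np.float32); r=cv2.minAreaRect(xy); ev,V=np.linalg.eigh(np.cov(xy.T))
        print(" reg",t,round(d["confidence"],2),m.sum(),np.round(q.mean(0),3),"ctr",np.round(r[0],3),np.round(r[1],3),"axis",round(np.degrees(np.arctan2(V[1,1],V[0,1])),1),"zmax",q[:,2].max().round(3))
cv2.imwrite("pics/a.png",cv2.resize(ims[0],(768,576))); cv2.imwrite("pics/b.png",cv2.resize(ims[1],(768,576)))
o=ctrl.observe(); print(o["tool_pos"],o["tool_rot"],o["time"],ctrl.grasp_offset)
E
```

```text
top [ 0.47361415 -0.02879245  1.27948321]
tray 0.59 [-0.814 -1.316 -0.008] (186, 202)
hollow_oval_1 0.93 [-0.609 -1.111  0.197] (169, 209)
hollow_oval_1 0.83 [-0.701 -1.204  0.105] (177, 184)
hollow_oval_1 0.72 [-0.976 -1.479 -0.17 ] (203, 193)
hollow_round 0.75 [-0.899 -1.402 -0.093] (195, 219)
garlic 0.44 [-0.701 -1.204  0.105] (177, 184)
lemon_a_center 0.55 [-0.954 -1.456 -0.148] (202, 193)Traceback (most recent call last):
  File "<stdin>", line 7, in <module>
  File "h.py", line 9, in cloud
    return c@np.array(s["rotation"]).T+np.array(s["eye"])
           ~~~~~~~~~~~~~~~~~~~~~~~~~~~^~~~~~~~~~~~~~~~~~~
ValueError: operands could not be broadcast together with shapes (384,512) (3,)
```

The camera rotation is a 3-vector, so I'll treat it as roll, pitch, yaw.

```bash
cat > h.py <<'E'
import numpy as np, cv2
from scipy.spatial.transform import Rotation as Ro
from cell import ctrl
def RR(s): return Ro.from_euler("xyz",s["rotation"]).as_matrix()
def w(s,p): return np.array(s["eye"])+RR(s)@np.array(p)
def pix(s,p):
    return (round(s["fx"]*p[0]/p[2]+s["cx"]),round(s["fy"]*p[1]/p[2]+s["cy"]))
def cloud(s):
    z=s["z_map"]; v,u=np.mgrid[:384,:512]
    c=np.stack([(u-s["cx"])*z/s["fx"],(v-s["cy"])*z/s["fy"],z],-1)
    return c@RR(s).T+np.array(s["eye"])
def look(cams=("top","scene"),pts=("tray","hollow_oval_1","hollow_round","garlic","lemon_a_center"),regs=("lemon_a","garlic")):
  ims=[]
  for c in cams:
    s=ctrl.snapshot(c); ims.append(s); print(c,s["eye"],s["rotation"])
    for t in pts:
        for d in ctrl.pinpoint(c,t)[:6]: print(t,round(d["confidence"],2),w(s,d["xyz"]).round(3),pix(s,d["xyz"]))
    P=cloud(s)
    for t in regs:
      for d in ctrl.regions_of(c,t)[:6]:
        m=d["mask"]&(s["z_map"]>0); q=P[m]
        if len(q)<20: continue
        xy=q[:,:2].astype(np.float32); r=cv2.minAreaRect(xy); ev,V=np.linalg.eigh(np.cov(xy.T))
        print(" reg",t,round(d["confidence"],2),m.sum(),np.round(q.mean(0),3),"ctr",np.round(r[0],3),np.round(r[1],3),"axis",round(np.degrees(np.arctan2(V[1,1],V[0,1])),1),"zmax",q[:,2].max().round(3))
  return ims
E
python3 - <<'E'
from h import *
a,b=look()
cv2.imwrite("pics/a.png",cv2.resize(a["color"][...,::-1],(768,576))); cv2.imwrite("pics/b.png",cv2.resize(b["color"][...,::-1],(768,576)))
o=ctrl.observe(); print(o["tool_pos"],o["tool_rot"],o["time"],ctrl.grasp_offset)
E
```

```text
top [ 0.47361415 -0.02879245  1.27948321] [-3.0680568  -0.02347501 -1.57446559]
tray 0.97 [0.532 0.176 0.001] (186, 202)
hollow_oval_1 0.81 [0.594 0.209 0.012] (177, 184)
hollow_oval_1 0.69 [0.563 0.117 0.012] (202, 193)
hollow_oval_1 0.59 [0.51  0.239 0.007] (168, 208)
hollow_round 0.76 [0.471 0.141 0.014] (196, 219)
garlic 0.65 [0.595 0.208 0.013] (177, 184)
lemon_a_center 0.78 [0.557 0.114 0.034] (203, 194)
lemon_a_center 0.18 [0.561 0.111 0.009] (204, 193)
 reg lemon_a 0.71 189 [ 0.462 -0.081  0.044] ctr [ 0.462 -0.081] [0.055 0.05 ] axis -154.1 zmax 0.056
 reg lemon_a 0.66 200 [ 0.459 -0.204  0.043] ctr [ 0.458 -0.205] [0.051 0.051] axis 90.3 zmax 0.057
 reg lemon_a 0.48 203 [ 0.437 -0.316  0.043] ctr [ 0.437 -0.318] [0.059 0.049] axis 71.2 zmax 0.057
 reg lemon_a 0.46 215 [0.559 0.114 0.053] ctr [0.56  0.115] [0.052 0.058] axis 160.3 zmax 0.066
 reg garlic 0.53 205 [0.59  0.208 0.046] ctr [0.593 0.211] [0.055 0.055] axis 142.9 zmax 0.068
 reg garlic 0.18 488 [0.673 0.374 0.082] ctr [0.677 0.381] [0.063 0.068] axis 74.2 zmax 0.108
scene [0.29609317 0.55295968 0.89212156] [-2.490
[... 268 characters left out ...]
264)
hollow_round 0.15 [ 0.71   0.148 -0.002] (184, 232)
lemon_a_center 0.82 [0.556 0.119 0.036] (234, 239)
 reg lemon_a 0.87 270 [ 0.455 -0.068  0.038] ctr [ 0.451 -0.085] [0.082 0.048] axis -144.8 zmax 0.053
 reg lemon_a 0.76 199 [ 0.431 -0.303  0.038] ctr [ 0.432 -0.309] [0.05  0.045] axis -145.1 zmax 0.052
 reg lemon_a 0.74 235 [ 0.453 -0.195  0.037] ctr [ 0.458 -0.219] [0.052 0.1  ] axis 89.1 zmax 0.052
 reg lemon_a 0.64 283 [0.552 0.126 0.052] ctr [0.554 0.122] [0.05  0.048] axis -179.8 zmax 0.064
 reg garlic 0.74 317 [0.585 0.218 0.046] ctr [0.589 0.214] [0.051 0.052] axis -162.5 zmax 0.067
[0.20185475 0.61786293 0.30387969] [-3.14157282e+00 -5.99134654e-06  2.82581222e+00] 1.1 0.0539
```

```bash
sleep 1
```

```text
(no output)
```

View pics/a.png

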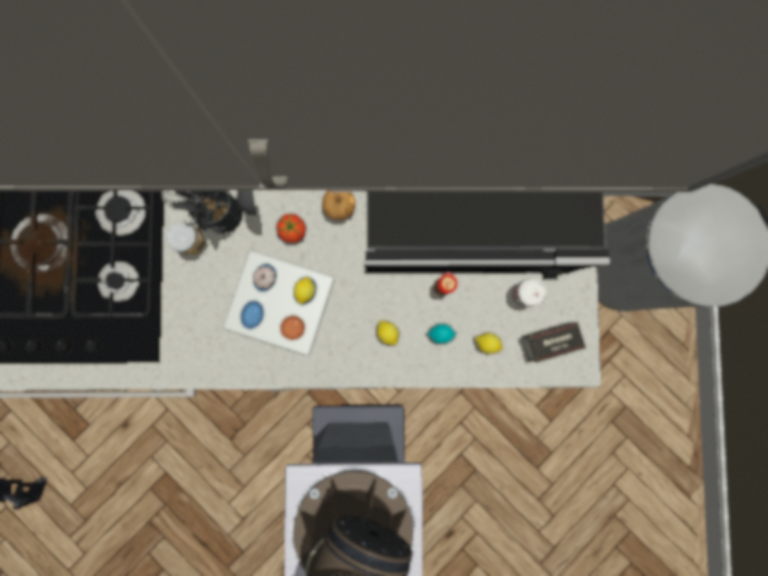

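View pics/b.png

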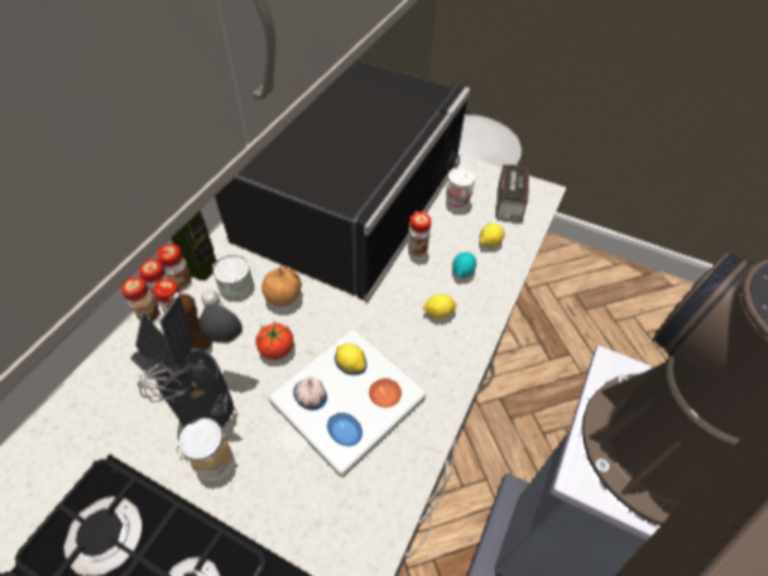

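Top view (768×576 scale): garlic at (264,277), seated lemon (304,290), free blue hollow (252,314), round terracotta hollow (292,328). The loose yellow lemons are at (388,333) and (489,343). Things that could be mistaken: the turquoise lemon look-alike at (441,333), the seated lemon_a at (304,290), and the onion at (338,204), which could pass for the garlic. I choose garlic (264,277) and the yellow lemons (388,333) and (489,343). Next I'll measure accurately and check with one close crop.

```bash
cat > fit.py <<'E'
from h import *
from scipy.optimize import least_squares
def conic(s,c,ax,yaw):
    R=RR(s); K=np.array([[s["fx"],0,s["cx"]],[0,s["fy"],s["cy"]],[0,0,1]])
    P=K@np.hstack([R.T,(-R.T@np.array(s["eye"]))[:,None]])
    A=Ro.from_euler("z",yaw).as_matrix(); T=np.eye(4); T[:3,:3]=A; T[:3,3]=c
    C=P@T@np.diag([*np.square(ax),-1])@T.T@P.T; C=C/C[2,2]; m=C[:2,2]
    return m,(np.outer(m,m)-C[:2,:2])/4      # centre, second moment of the ellipse
def mom(m):
    n,l,st,ce=cv2.connectedComponentsWithStats(m.astype(np.uint8)); return l,st,ce,n
def fitlemon(views,guess,z=.026,ax=(.0355,.0265,.0255)):
    obs=[]
    for s in views:
        h=cv2.cvtColor(cv2.resize(s["color"],None,fx=4,fy=4,interpolation=cv2.INTER_CUBIC),cv2.COLOR_RGB2HSV)
        m=(h[...,0]>20)&(h[...,0]<36)&(h[...,1]>120)&(h[...,2]>60)
        l,st,ce,n=mom(m); g=conic(s,[*guess,z],ax,0)[0]*4+1.5
        i=min((i for i in range(1,n) if st[i,4]>1000),key=lambda i:np.hypot(*(ce[i]-g)))
        v,u=np.nonzero(l==i); obs.append((s,(np.array([u.mean(),v.mean()])-1.5)/4,np.cov(np.stack([u,v]))/16))
    def f(p):
        r=[]
        for s,m,S in obs:
            mm,SS=conic(s,[p[0],p[1],z],ax,p[2]); S=S*np.sqrt(np.linalg.det(SS)/np.linalg.det(S)); d=(SS-S)
            r+=[*(mm-m),d[0,0]/3,d[1,1]/3,d[0,1]/2]
        return r
    b=min((least_squares(f,[*guess,y]) for y in np.radians([0,45,90,135])),key=lambda q:q.cost)
    return b.x[:2].round(4),round(np.degrees(b.x[2])%180,1),round(b.cost,2)
E
python3 - <<'E'
from fit import *
a,b=ctrl.snapshot("top"),None
def tray(c,s):
    d=ctrl.regions_of(c,"tray")[0]; v,u=np.nonzero(cv2.morphologyEx(d["mask"].astype(np.uint8),cv2.MORPH_CLOSE,np.ones((9,9))))
    r=np.stack([(u-s["cx"])/s["fx"],(v-s["cy"])/s["fy"],np.ones(len(u))],-1)@RR(s).T; e=np.array(s["eye"]); X=e+r*((.018-e[2])/r[:,2])[:,None]
    q=cv2.minAreaRect(X[:,:2].astype(np.float32)); print("tray",c,d["confidence"],np.round(q,3) if 0 else q)
tray("top",a); b=ctrl.snapshot("scene"); tray("scene",b)
for n,g,z in (("A",(.56,.117),.037),("B",(.46,-.08),.026),("C",(.436,-.315),.026)):
    for V in ([a],[b],[a,b]): print(n,fitlemon(V,g,z))
c=a["color"][165:245,150:350,::-1]; cv2.imwrite("pics/c.png",cv2.resize(c,(800,320),interpolation=cv2.INTER_CUBIC))
E
```

```text
tray top 0.71 ((0.5330692529678345, 0.17695298790931702), (0.2182905673980713, 0.2022406905889511), 72.32870483398438)
tray scene 0.94 ((0.5287905931472778, 0.18292102217674255), (0.2169259637594223, 0.20152172446250916), 71.89088439941406)
A (array([0.56  , 0.1144]), np.float64(164.1), np.float64(0.0))
A (array([0.5582, 0.1187]), np.float64(163.9), np.float64(0.25))
A (array([0.5591, 0.1167]), np.float64(163.9), np.float64(0.71))
B (array([ 0.4598, -0.0805]), np.float64(34.9), np.float64(0.03))
B (array([ 0.4592, -0.078 ]), np.float64(39.3), np.float64(0.08))
B (array([ 0.4596, -0.0793]), np.float64(37.4), np.float64(0.28))
C (array([ 0.4345, -0.3194]), np.float64(73.9), np.float64(0.01))
C (array([ 0.4338, -0.3166]), np.float64(78.2), np.float64(0.06))
C (array([ 0.4342, -0.3184]), np.float64(75.3), np.float64(0.21))
```

```bash
ls pics
```

```text
a.png
b.png
c.png
```

View pics/c.png

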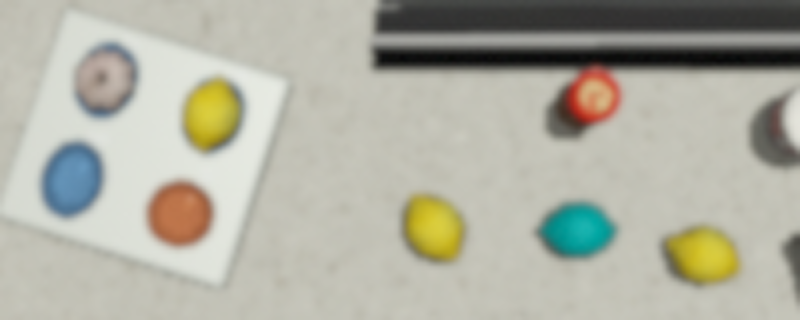

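The crop confirms it: garlic at (105,79), loose yellow lemons at (434,227) and (703,255), turquoise decoy at (578,230) to be left alone. The tool's closing axis is already along tray y, so I'll go to the garlic at about (.591,.213).

```bash
cat > to.py <<'E'
import sys,numpy as np
from scipy.spatial.transform import Rotation as Ro
from cell import ctrl
# usage: to.py x y z yawdeg -> remaining tool-axis units
o=ctrl.observe(); t=np.array(list(map(float,sys.argv[1:4]))); R=Ro.from_euler("xyz",o["tool_rot"])
G=Ro.from_euler("xyz",[np.pi,0,np.radians(float(sys.argv[4]))])
print("units",(R.inv().apply(t-o["tool_pos"])/.05).round(2),"turn/6deg",(np.degrees((R.inv()*G).as_rotvec())/6).round(2),
 "pos",np.round(o["tool_pos"],4),"open",round(o["opening"],3),"gf",round(o["grasp_force"],1),"F",np.round(o["wrist_force"],1),"q6",round(o["joint_positions"][5],2),"t",round(o["time"],2))
E
python3 -m jog '[{"x":-0.85,"y":-0.45,"z":0.1},{"x":-0.85,"y":-0.45,"z":0.1},{"x":-0.85,"y":-0.45,"z":0.1},{"x":-0.85,"y":-0.45,"z":0.1},{"x":-0.85,"y":-0.45,"z":0.1},{"x":-0.85,"y":-0.45,"z":0.1},{"x":-0.85,"y":-0.45,"z":0.1},{"x":-0.85,"y":-0.45,"z":0.1},{"x":-0.85,"y":-0.45,"z":0.1},{"x":-0.85,"y":-0.45,"z":0.1}]'; python3 to.py .591 .213 .18 162
```

```text
units [-9.91 -5.28  2.48] turn/6deg [-0.    0.   -0.02] pos [0.2018 0.6178 0.3039] open 1.002 gf 0.0 F [-0.1 -0.5  0.7] q6 -0.05 t 1.3$[0]: bad value
```

```bash
python3 -m jog '[{"fingers":80,"x":-0.85,"y":-0.45,"z":0.1,"rx":0,"ry":0,"rz":0}]'; python3 to.py .591 .213 .18 162
```

```text
time: 1.4
tool_pos: [0.2332, 0.586, 0.2993]
tool_rot: [3.139, -0.001, 2.83]
wrist_force: [1.5, 0.7, 0.7]
opening: 0.939
grasp_force: 0.0
units [-9.1  -4.91  2.37] turn/6deg [ 0.03 -0.01  0.02] pos [0.2332 0.586  0.2993] open 0.939 gf 0.0 F [1.5 0.7 0.7] q6 -0.12 t 1.4
```

```bash
python3 -m jog '[{"fingers":80,"x":-0.85,"y":-0.45,"z":0.2},{"fingers":80,"x":-0.85,"y":-0.45,"z":0.2},{"fingers":80,"x":-0.85,"y":-0.45,"z":0.2},{"fingers":80,"x":-0.85,"y":-0.45,"z":0.2},{"fingers":80,"x":-0.85,"y":-0.45,"z":0.2},{"fingers":80,"x":-0.85,"y":-0.45,"z":0.2},{"fingers":80,"x":-0.85,"y":-0.45,"z":0.2},{"fingers":80,"x":-0.85,"y":-0.45,"z":0.2},{"fingers":80,"x":-0.85,"y":-0.45,"z":0.2}]'; python3 to.py .591 .213 .18 162
```

```text
units [-9.1  -4.91  2.37] turn/6deg [ 0.03 -0.01  0.02] pos [0.2332 0.586  0.2993] open 0.939 gf 0.0 F [1.5 0.7 0.7] q6 -0.12 t 1.4$[0]: bad value
```

All seven keys are required in every row.

```bash
python3 -m jog '[{"fingers":80,"x":-0.85,"y":-0.45,"z":0.2,"rx":0,"ry":0,"rz":0},{"fingers":80,"x":-0.85,"y":-0.45,"z":0.2,"rx":0,"ry":0,"rz":0},{"fingers":80,"x":-0.85,"y":-0.45,"z":0.2,"rx":0,"ry":0,"rz":0},{"fingers":80,"x":-0.85,"y":-0.45,"z":0.2,"rx":0,"ry":0,"rz":0},{"fingers":80,"x":-0.85,"y":-0.45,"z":0.2,"rx":0,"ry":0,"rz":0},{"fingers":80,"x":-0.85,"y":-0.45,"z":0.2,"rx":0,"ry":0,"rz":0},{"fingers":80,"x":-0.85,"y":-0.45,"z":0.2,"rx":0,"ry":0,"rz":0},{"fingers":80,"x":-0.85,"y":-0.45,"z":0.2,"rx":0,"ry":0,"rz":0},{"fingers":80,"x":-0.85,"y":-0.45,"z":0.2,"rx":0,"ry":0,"rz":0},{"fingers":80,"x":0,"y":0,"z":0,"rx":0,"ry":0,"rz":0}]'; python3 to.py .591 .213 .18 162
```

```text
time: 2.4
tool_pos: [0.5392, 0.2679, 0.2078]
tool_rot: [-3.141, 0.001, 2.822]
wrist_force: [0.0, -0.0, -1.0]
opening: 0.933
grasp_force: 0.0
units [-1.33 -0.72  0.56] turn/6deg [-0.01  0.   -0.06] pos [0.5392 0.2679 0.2078] open 0.933 gf 0.0 F [ 0. -0. -1.] q6 -0.84 t 2.4
```

```bash
python3 -m jog '[{"fingers":78,"x":-0.45,"y":-0.24,"z":0,"rx":0,"ry":0,"rz":-0.06},{"fingers":78,"x":-0.45,"y":-0.24,"z":0,"rx":0,"ry":0,"rz":0},{"fingers":78,"x":-0.43,"y":-0.24,"z":0,"rx":0,"ry":0,"rz":0},{"fingers":78,"x":0,"y":0,"z":0.3,"rx":0,"ry":0,"rz":0},{"fingers":78,"x":0,"y":0,"z":0.5,"rx":0,"ry":0,"rz":0},{"fingers":78,"x":0,"y":0,"z":0.5,"rx":0,"ry":0,"rz":0},{"fingers":78,"x":0,"y":0,"z":0.4,"rx":0,"ry":0,"rz":0},{"fingers":78,"x":0,"y":0,"z":0.2,"rx":0,"ry":0,"rz":0},{"fingers":78,"x":0,"y":0,"z":0.1,"rx":0,"ry":0,"rz":0},{"fingers":78,"x":0,"y":0,"z":0,"rx":0,"ry":0,"rz":0}]'; python3 to.py .591 .213 .099 162
```

```text
time: 3.4
tool_pos: [0.588, 0.2176, 0.1087]
tool_rot: [-3.141, -0.0, 2.832]
wrist_force: [-0.3, -0.4, -0.7]
opening: 0.913
grasp_force: 0.0
units [-0.09 -0.07  0.19] turn/6deg [-0.   -0.    0.05] pos [0.588  0.2176 0.1087] open 0.913 gf 0.0 F [-0.3 -0.4 -0.7] q6 -0.96 t 3.4
```

```bash
python3 -m jog '[{"fingers":78,"x":-0.09,"y":-0.07,"z":0.1,"rx":0,"ry":0,"rz":0.05},{"fingers":78,"x":0,"y":0,"z":0.09,"rx":0,"ry":0,"rz":0},{"fingers":78,"x":0,"y":0,"z":0,"rx":0,"ry":0,"rz":0},{"fingers":60,"x":0,"y":0,"z":0,"rx":0,"ry":0,"rz":0},{"fingers":40,"x":0,"y":0,"z":0,"rx":0,"ry":0,"rz":0},{"fingers":40,"x":0,"y":0,"z":0,"rx":0,"ry":0,"rz":0},{"fingers":40,"x":0,"y":0,"z":0,"rx":0,"ry":0,"rz":0},{"fingers":40,"x":0,"y":0,"z":0,"rx":0,"ry":0,"rz":0}]'; python3 to.py .473 .145 .099 162
python3 - <<'E'
from h import *
a,=look(("scene",),("garlic",),("garlic",)); u,v=pix(a,RR(a).T@(np.array([.55,.2,.05])-np.array(a["eye"])))
cv2.imwrite("pics/d.png",cv2.resize(a["color"][v-60:v+60,u-80:u+80,::-1],(640,480),interpolation=cv2.INTER_CUBIC))
E
```

```text
time: 4.2
tool_pos: [0.591, 0.2114, 0.1002]
tool_rot: [-3.14, -0.001, 2.827]
wrist_force: [-4.4, -13.8, 15.9]
opening: 0.584
grasp_force: 59.4
units [ 1.83 -1.99  0.03] turn/6deg [-0.02 -0.01 -0.  ] pos [0.591  0.2114 0.1002] open 0.584 gf 59.4 F [ -4.4 -13.8  15.9] q6 -0.96 t 4.2
scene [0.29609317 0.55295968 0.89212156] [-2.49086598 -0.01369892 -2.66502557]
garlic 0.65 [0.589 0.213 0.015] (207, 264)
 reg garlic 0.69 263 [ 0.456 -0.068  0.039] ctr [ 0.456 -0.073] [0.054 0.046] axis -146.6 zmax 0.052
 reg garlic 0.64 235 [0.579 0.217 0.047] ctr [0.58  0.209] [0.036 0.061] axis 89.7 zmax 0.106
```

```bash
ls pics
```

```text
a.png
b.png
c.png
d.png
```

View pics/d.png

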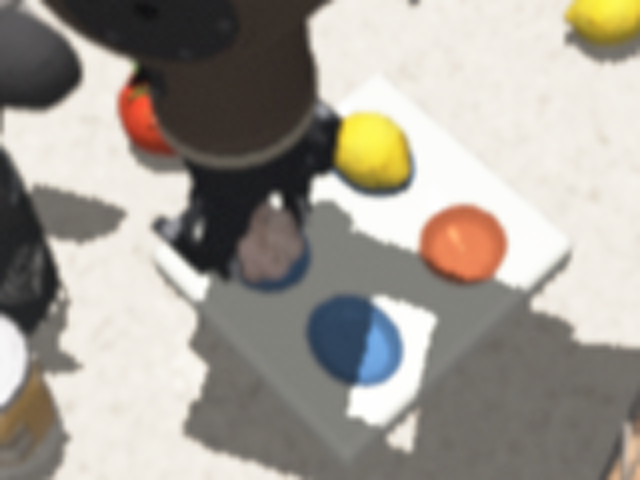

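The garlic is between the pads, but at only 50 mm opening, with an upward force on the wrist. The pads are high on the shoulder and slightly off in y. I'll reopen, shift a little, go lower and regrip.

```bash
python3 -m jog '[{"fingers":78,"x":0,"y":0,"z":0,"rx":0,"ry":0,"rz":0},{"fingers":78,"x":0,"y":0,"z":0,"rx":0,"ry":0,"rz":0},{"fingers":78,"x":-0.02,"y":-0.06,"z":0.07,"rx":0,"ry":0,"rz":0},{"fingers":78,"x":0,"y":0,"z":0.07,"rx":0,"ry":0,"rz":0},{"fingers":60,"x":0,"y":0,"z":0,"rx":0,"ry":0,"rz":0},{"fingers":40,"x":0,"y":0,"z":0,"rx":0,"ry":0,"rz":0},{"fingers":40,"x":0,"y":0,"z":0,"rx":0,"ry":0,"rz":0},{"fingers":40,"x":0,"y":0,"z":0,"rx":0,"ry":0,"rz":0}]'; python3 to.py .473 .145 .099 162

```

```text
time: 5.15
tool_pos: [0.5914, 0.2096, 0.0928]
tool_rot: [3.142, 0.0, 2.827]
wrist_force: [-3.2, -0.5, 7.0]
opening: 0.59
grasp_force: 60.7
units [ 1.85 -1.96 -0.12] turn/6deg [ 0.  0. -0.] pos [0.5914 0.2096 0.0928] open 0.59 gf 60.7 F [-3.2 -0.5  7. ] q6 -0.96 t 5.15
```

```bash
python3 -m jog '[{"fingers":40,"x":0,"y":0,"z":-0.1,"rx":0,"ry":0,"rz":0},{"fingers":40,"x":0,"y":0,"z":-0.2,"rx":0,"ry":0,"rz":0},{"fingers":40,"x":0,"y":0,"z":-0.3,"rx":0,"ry":0,"rz":0},{"fingers":40,"x":0,"y":0,"z":-0.3,"rx":0,"ry":0,"rz":0},{"fingers":40,"x":0,"y":0,"z":-0.3,"rx":0,"ry":0,"rz":0},{"fingers":40,"x":0,"y":0,"z":0,"rx":0,"ry":0,"rz":0}]'; python3 to.py .473 .145 .099 162
python3 - <<'E'
from h import *
a,=look(("scene",),("garlic","hollow_oval_1","hollow_round"),("garlic",)); u,v=pix(a,RR(a).T@(np.array([.55,.2,.05])-np.array(a["eye"])))
cv2.imwrite("pics/e.png",cv2.resize(a["color"][v-60:v+60,u-80:u+80,::-1],(640,480),interpolation=cv2.INTER_CUBIC))
E
```

```text
time: 5.75
tool_pos: [0.5927, 0.2099, 0.1554]
tool_rot: [3.139, 0.003, 2.827]
wrist_force: [0.1, 0.2, -0.3]
opening: 0.589
grasp_force: 62.1
units [ 1.88 -1.98  1.12] turn/6deg [ 0.02  0.03 -0.01] pos [0.5927 0.2099 0.1554] open 0.589 gf 62.1 F [ 0.1  0.2 -0.3] q6 -0.96 t 5.75
scene [0.29609317 0.55295968 0.89212156] [-2.49086598 -0.01369892 -2.66502557]
garlic 0.7 [0.591 0.214 0.078] (204, 253)
hollow_oval_1 0.75 [0.562 0.118 0.01 ] (232, 242)
hollow_oval_1 0.66 [0.5   0.243 0.007] (230, 289)
hollow_oval_1 0.6 [0.59  0.217 0.012] (206, 266)
hollow_round 0.62 [0.472 0.148 0.011] (256, 264)
 reg garlic 0.63 238 [0.58 0.22 0.11] ctr [0.581 0.217] [0.035 0.048] axis 82.2 zmax 0.164
 reg garlic 0.54 247 [0.704 0.177 0.055] ctr [0.68 0.19] [0.034 0.211] axis 144.4 zmax 0.277
 reg garlic 0.47 4718 [0.516 0.196 0.019] ctr [0.528 0.177] [0.225 0.197] axis 62.5 zmax 0.136
```

```bash
ls pics
```

```text
a.png
b.png
c.png
d.png
e.png
```

View pics/e.png

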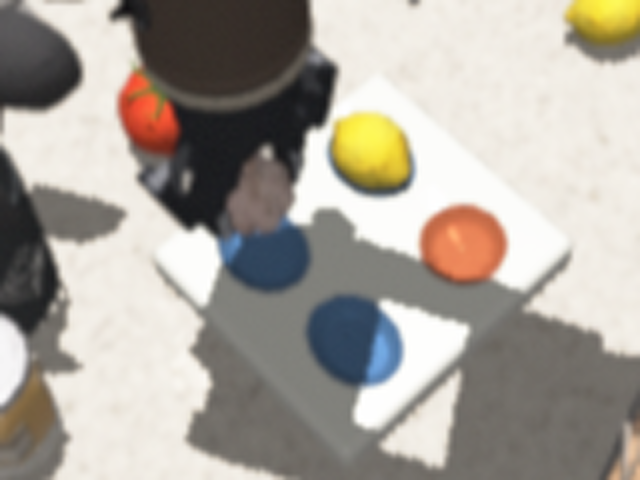

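The garlic is held upright above its hollow. Now straight to the round hollow, at tray displacement (-92,-100) mm.

```bash
python3 -m jog '[{"fingers":40,"x":0.2,"y":-0.2,"z":0,"rx":0,"ry":0,"rz":0},{"fingers":40,"x":0.4,"y":-0.4,"z":0,"rx":0,"ry":0,"rz":0},{"fingers":40,"x":0.4,"y":-0.4,"z":0,"rx":0,"ry":0,"rz":0},{"fingers":40,"x":0.4,"y":-0.5,"z":0,"rx":0,"ry":0,"rz":0},{"fingers":40,"x":0.3,"y":-0.3,"z":0,"rx":0,"ry":0,"rz":0},{"fingers":40,"x":0.15,"y":-0.15,"z":0.1,"rx":0,"ry":0,"rz":0},{"fingers":40,"x":0,"y":0,"z":0.2,"rx":0,"ry":0,"rz":0},{"fingers":40,"x":0,"y":0,"z":0.2,"rx":0,"ry":0,"rz":0},{"fingers":40,"x":0,"y":0,"z":0,"rx":0,"ry":0,"rz":0}]'; python3 to.py .4735 .1425 .094 162
```

```text
time: 6.9
tool_pos: [0.4737, 0.1457, 0.1257]
tool_rot: [-3.141, -0.001, 2.827]
wrist_force: [0.3, 0.2, 0.4]
opening: 0.586
grasp_force: 62.2
units [-0.02 -0.06  0.63] turn/6deg [-0.01 -0.01 -0.  ] pos [0.4737 0.1457 0.1257] open 0.586 gf 62.2 F [0.3 0.2 0.4] q6 -1.02 t 6.9
```

```bash
python3 -m jog '[{"fingers":40,"x":-0.02,"y":-0.05,"z":0.15,"rx":0,"ry":0,"rz":0},{"fingers":40,"x":0,"y":0,"z":0.15,"rx":0,"ry":0,"rz":0},{"fingers":40,"x":0,"y":0,"z":0,"rx":0,"ry":0,"rz":0}]'; python3 to.py .4735 .1425 .094 162
python3 -c "
from h import *
look(pts=('garlic','hollow_round'),regs=())"
```

```text
time: 7.2
tool_pos: [0.4733, 0.1426, 0.1113]
tool_rot: [-3.141, -0.001, 2.827]
wrist_force: [0.0, -0.4, -1.4]
opening: 0.582
grasp_force: 62.2
units [-0.01 -0.    0.35] turn/6deg [-0.01 -0.01 -0.01] pos [0.4733 0.1426 0.1113] open 0.582 gf 62.2 F [ 0.  -0.4 -1.4] q6 -1.02 t 7.2
top [ 0.47361415 -0.02879245  1.27948321] [-3.0680568  -0.02347501 -1.57446559]
hollow_round 0.78 [0.472 0.141 0.012] (196, 219)
scene [0.29609317 0.55295968 0.89212156] [-2.49086598 -0.01369892 -2.66502557]
garlic 0.61 [0.47  0.147 0.032] (257, 260)
hollow_round 0.6 [0.471 0.148 0.01 ] (256, 264)
hollow_round 0.23 [ 0.708  0.149 -0.002] (184, 232)
```

Aligned within a millimetre or two. Lower, watching the force, and release.

```bash
python3 -m jog '[{"fingers":40,"x":0,"y":0,"z":0.12,"rx":0,"ry":0,"rz":0},{"fingers":40,"x":0,"y":0,"z":0.12,"rx":0,"ry":0,"rz":0},{"fingers":40,"x":0,"y":0,"z":0.09,"rx":0,"ry":0,"rz":0},{"fingers":40,"x":0,"y":0,"z":0,"rx":0,"ry":0,"rz":0}]'; python3 to.py .4735 .1425 .093 162
```

```text
time: 7.9
tool_pos: [0.4731, 0.1426, 0.0951]
tool_rot: [-3.141, -0.001, 2.827]
wrist_force: [-1.4, 0.1, -0.3]
opening: 0.588
grasp_force: 62.2
units [-0.01  0.    0.04] turn/6deg [-0.01 -0.01 -0.01] pos [0.4731 0.1426 0.0951] open 0.588 gf 62.2 F [-1.4  0.1 -0.3] q6 -1.02 t 7.9
```

```bash
python3 -m jog '[{"fingers":40,"x":0,"y":0,"z":0.04,"rx":0,"ry":0,"rz":0},{"fingers":40,"x":0,"y":0,"z":0,"rx":0,"ry":0,"rz":0},{"fingers":54,"x":0,"y":0,"z":0,"rx":0,"ry":0,"rz":0},{"fingers":76,"x":0,"y":0,"z":0,"rx":0,"ry":0,"rz":0},{"fingers":76,"x":0,"y":0,"z":0,"rx":0,"ry":0,"rz":0},{"fingers":76,"x":0,"y":0,"z":-0.2,"rx":0,"ry":0,"rz":0},{"fingers":76,"x":0,"y":0,"z":-0.5,"rx":0,"ry":0,"rz":0},{"fingers":76,"x":0,"y":0,"z":-0.7,"rx":0,"ry":0,"rz":0},{"fingers":76,"x":0,"y":0,"z":-0.5,"rx":0,"ry":0,"rz":0},{"fingers":76,"x":0,"y":0,"z":-0.1,"rx":0,"ry":0,"rz":0}]'; python3 to.py .4597 -.0815 .15 127
python3 -c "
from h import *
look(pts=('garlic','hollow_round'),regs=('garlic',))"
```

```text
time: 8.9
tool_pos: [0.4747, 0.143, 0.1972]
tool_rot: [3.139, 0.004, 2.827]
wrist_force: [0.3, -0.0, -0.6]
opening: 0.889
grasp_force: 0.0
units [-1.1  -4.36  0.94] turn/6deg [0.03 0.03 5.83] pos [0.4747 0.143  0.1972] open 0.889 gf 0.0 F [ 0.3 -0.  -0.6] q6 -1.02 t 8.9
top [ 0.47361415 -0.02879245  1.27948321] [-3.0680568  -0.02347501 -1.57446559]
hollow_round 0.91 [0.471 0.14  0.011] (196, 219)
hollow_round 0.48 [ 0.713  0.147 -0.001] (195, 152)
scene [0.29609317 0.55295968 0.89212156] [-2.49086598 -0.01369892 -2.66502557]
garlic 0.6 [0.47  0.146 0.014] (257, 263)
hollow_round 0.62 [0.471 0.149 0.012] (256, 264)
hollow_round 0.2 [0.467 0.147 0.013] (258, 264)
 reg garlic 0.79 313 [0.468 0.153 0.047] ctr [0.472 0.145] [0.054 0.069] axis -147.5 zmax 0.138
 reg garlic 0.73 112 [ 0.428 -0.299  0.037] ctr [ 0.426 -0.3  ] [0.048 0.025] axis 46.1 zmax 0.052
```

The garlic is seated in the round hollow (underside ≈ .012–.014, centred). Next, lemon B at (.4597,-.081), tool yaw 216°.

```bash
python3 -m jog '[{"fingers":80,"x":-0.16,"y":-0.62,"z":0,"rx":0,"ry":0,"rz":0},{"fingers":80,"x":-0.16,"y":-0.62,"z":0,"rx":0,"ry":0,"rz":0},{"fingers":80,"x":-0.16,"y":-0.62,"z":0,"rx":0,"ry":0,"rz":0},{"fingers":80,"x":-0.16,"y":-0.62,"z":0,"rx":0,"ry":0,"rz":0},{"fingers":80,"x":-0.16,"y":-0.62,"z":0,"rx":0,"ry":0,"rz":0},{"fingers":80,"x":-0.16,"y":-0.62,"z":0,"rx":0,"ry":0,"rz":0},{"fingers":80,"x":-0.14,"y":-0.62,"z":0,"rx":0,"ry":0,"rz":0},{"fingers":80,"x":0,"y":0,"z":0,"rx":0,"ry":0,"rz":-1},{"fingers":80,"x":0,"y":0,"z":0,"rx":0,"ry":0,"rz":-1},{"fingers":80,"x":0,"y":0,"z":0,"rx":0,"ry":0,"rz":-1}]'
python3 -m jog '[{"fingers":80,"x":0,"y":0,"z":0,"rx":0,"ry":0,"rz":-1},{"fingers":80,"x":0,"y":0,"z":0,"rx":0,"ry":0,"rz":-1},{"fingers":80,"x":0,"y":0,"z":0,"rx":0,"ry":0,"rz":-1},{"fingers":80,"x":0,"y":0,"z":0,"rx":0,"ry":0,"rz":-1},{"fingers":80,"x":0,"y":0,"z":0.2,"rx":0,"ry":0,"rz":-1},{"fingers":80,"x":0,"y":0,"z":0.3,"rx":0,"ry":0,"rz":-1},{"fingers":80,"x":0,"y":0,"z":0,"rx":0,"ry":0,"rz":0}]'; python3 to.py .4597 -.0815 .087 216
```

```text
time: 10.3
tool_pos: [0.4583, -0.081, 0.1933]
tool_rot: [3.141, -0.001, -3.139]
wrist_force: [0.5, -0.6, 1.0]
opening: 0.933
grasp_force: 0.0
time: 11.0
tool_pos: [0.4576, -0.0804, 0.1672]
tool_rot: [3.139, -0.002, -2.512]
wrist_force: [0.2, -0.0, 0.1]
opening: 0.937
grasp_force: 0.0
units [-0.02 -0.05  1.6 ] turn/6deg [ 0.02 -0.02  0.01] pos [ 0.4576 -0.0804  0.1672] open 0.937 gf 0.0 F [ 0.2 -0.   0.1] q6 -2.44 t 11.0
```

```bash
python3 -m jog '[{"fingers":80,"x":-0.02,"y":-0.04,"z":0.4,"rx":0,"ry":0,"rz":0},{"fingers":80,"x":0,"y":0,"z":0.5,"rx":0,"ry":0,"rz":0},{"fingers":80,"x":0,"y":0,"z":0.4,"rx":0,"ry":0,"rz":0},{"fingers":80,"x":0,"y":0,"z":0.25,"rx":0,"ry":0,"rz":0},{"fingers":80,"x":0,"y":0,"z":0.12,"rx":0,"ry":0,"rz":0},{"fingers":80,"x":0,"y":0,"z":0,"rx":0,"ry":0,"rz":0},{"fingers":62,"x":0,"y":0,"z":0,"rx":0,"ry":0,"rz":0},{"fingers":35,"x":0,"y":0,"z":0,"rx":0,"ry":0,"rz":0},{"fingers":35,"x":0,"y":0,"z":0,"rx":0,"ry":0,"rz":0},{"fingers":35,"x":0,"y":0,"z":0,"rx":0,"ry":0,"rz":0}]'; python3 to.py .4597 -.0815 .083 216
```

```text
time: 12.0
tool_pos: [0.4611, -0.0818, 0.0868]
tool_rot: [-3.14, 0.001, -2.514]
wrist_force: [-3.5, -0.0, 20.6]
opening: 0.577
grasp_force: 58.2
units [0.02 0.02 0.08] turn/6deg [-0.01  0.01 -0.01] pos [ 0.4611 -0.0818  0.0868] open 0.577 gf 58.2 F [-3.5 -0.  20.6] q6 -2.44 t 12.0
```

Gripped a little above the middle (49 mm opening, wedging downwards). I'll regrip a few mm lower.

```bash
python3 -m jog '[{"fingers":70,"x":0,"y":0,"z":0,"rx":0,"ry":0,"rz":0},{"fingers":76,"x":0,"y":0,"z":0,"rx":0,"ry":0,"rz":0},{"fingers":76,"x":0.02,"y":0.02,"z":0.06,"rx":0,"ry":0,"rz":0},{"fingers":76,"x":0,"y":0,"z":0,"rx":0,"ry":0,"rz":0},{"fingers":60,"x":0,"y":0,"z":0,"rx":0,"ry":0,"rz":0},{"fingers":35,"x":0,"y":0,"z":0,"rx":0,"ry":0,"rz":0},{"fingers":35,"x":0,"y":0,"z":0,"rx":0,"ry":0,"rz":0},{"fingers":35,"x":0,"y":0,"z":0,"rx":0,"ry":0,"rz":0}]'; python3 to.py .4597 -.0815 .080 216
```

```text
time: 12.8
tool_pos: [0.4593, -0.0815, 0.0829]
tool_rot: [-3.141, 0.0, -2.514]
wrist_force: [-2.4, -1.6, 17.2]
opening: 0.577
grasp_force: 58.9
units [-0.01 -0.    0.06] turn/6deg [-0.  0. -0.] pos [ 0.4593 -0.0815  0.0829] open 0.577 gf 58.9 F [-2.4 -1.6 17.2] q6 -2.44 t 12.8
```

```bash
python3 -m jog '[{"fingers":35,"x":0,"y":0,"z":-0.1,"rx":0,"ry":0,"rz":0},{"fingers":35,"x":0,"y":0,"z":-0.2,"rx":0,"ry":0,"rz":0},{"fingers":35,"x":0,"y":0,"z":-0.4,"rx":0,"ry":0,"rz":0},{"fingers":35,"x":0,"y":0,"z":-0.4,"rx":0,"ry":0,"rz":0},{"fingers":35,"x":0,"y":0,"z":-0.4,"rx":0,"ry":0,"rz":0},{"fingers":35,"x":0,"y":0,"z":-0.2,"rx":0,"ry":0,"rz":0},{"fingers":35,"x":0,"y":0,"z":0,"rx":0,"ry":0,"rz":0}]'; python3 to.py .5035 .238 .16 162
python3 -c "
from h import *
look(('scene',),pts=('lemon_b_center',),regs=('lemon_b',))"
```

```text
time: 13.5
tool_pos: [0.4599, -0.0816, 0.1687]
tool_rot: [-3.14, 0.002, -2.514]
wrist_force: [0.3, 0.9, -1.8]
opening: 0.568
grasp_force: 62.1
units [-4.46  4.66  0.17] turn/6deg [-0.01  0.02  9.  ] pos [ 0.4599 -0.0816  0.1687] open 0.568 gf 62.1 F [ 0.3  0.9 -1.8] q6 -2.44 t 13.5
scene [0.29609317 0.55295968 0.89212156] [-2.49086598 -0.01369892 -2.66502557]
lemon_b_center 0.62 [ 0.462 -0.081  0.112] (296, 185)
 reg lemon_b 0.62 308 [0.554 0.126 0.051] ctr [0.557 0.122] [0.051 0.052] axis 168.0 zmax 0.063
 reg lemon_b 0.53 146 [ 0.47  -0.06   0.121] ctr [ 0.496 -0.096] [0.03  0.125] axis 127.0 zmax 0.136
 reg lemon_b 0.46 186 [ 0.431 -0.303  0.038] ctr [ 0.431 -0.306] [0.05  0.042] axis -140.1 zmax 0.051
```

```bash
python3 -m jog '[{"fingers":35,"x":0,"y":0,"z":-0.1,"rx":0,"ry":0,"rz":0.5},{"fingers":35,"x":0,"y":0,"z":-0.1,"rx":0,"ry":0,"rz":1},{"fingers":35,"x":0,"y":0,"z":-0.1,"rx":0,"ry":0,"rz":1},{"fingers":35,"x":0,"y":0,"z":0,"rx":0,"ry":0,"rz":1},{"fingers":35,"x":0,"y":0,"z":0,"rx":0,"ry":0,"rz":1},{"fingers":35,"x":0,"y":0,"z":0,"rx":0,"ry":0,"rz":1},{"fingers":35,"x":0,"y":0,"z":0,"rx":0,"ry":0,"rz":1},{"fingers":35,"x":0,"y":0,"z":0,"rx":0,"ry":0,"rz":1},{"fingers":35,"x":0,"y":0,"z":0,"rx":0,"ry":0,"rz":1},{"fingers":35,"x":0,"y":0,"z":0,"rx":0,"ry":0,"rz":0.5}]'
python3 -m jog '[{"fingers":35,"x":0.06,"y":0.3,"z":0,"rx":0,"ry":0,"rz":0},{"fingers":35,"x":0.12,"y":0.65,"z":0,"rx":0,"ry":0,"rz":0},{"fingers":35,"x":0.12,"y":0.75,"z":0,"rx":0,"ry":0,"rz":0},{"fingers":35,"x":0.12,"y":0.75,"z":0,"rx":0,"ry":0,"rz":0},{"fingers":35,"x":0.12,"y":0.75,"z":0,"rx":0,"ry":0,"rz":0},{"fingers":35,"x":0.12,"y":0.75,"z":0,"rx":0,"ry":0,"rz":0},{"fingers":35,"x":0.12,"y":0.75,"z":0,"rx":0,"ry":0,"rz":0},{"fingers":35,"x":0.12,"y":0.75,"z":0,"rx":0,"ry":0,"rz":0},{"fingers":35,"x":0.12,"y":0.65,"z":0,"rx":0,"ry":0,"rz":0},{"fingers":35,"x":0.12,"y":0.27,"z":0,"rx":0,"ry":0,"rz":0}]'; python3 to.py .504 .239 .13 162
```

```text
time: 14.65
tool_pos: [0.4587, -0.0814, 0.1813]
tool_rot: [-3.141, -0.002, 2.823]
wrist_force: [-0.3, -0.2, -1.2]
opening: 0.567
grasp_force: 62.1
time: 15.65
tool_pos: [0.5037, 0.2415, 0.1812]
tool_rot: [-3.141, -0.001, 2.828]
wrist_force: [0.7, -0.1, -0.2]
opening: 0.569
grasp_force: 62.2
units [-0.02 -0.05  1.02] turn/6deg [-0.   -0.01  0.01] pos [0.5037 0.2415 0.1812] open 0.569 gf 62.2 F [ 0.7 -0.1 -0.2] q6 -0.87 t 15.65
```

Descend to hovering and compare the lemon with the hollow in both cameras.

```bash
python3 -m jog '[{"fingers":35,"x":-0.02,"y":-0.05,"z":0.3,"rx":0,"ry":0,"rz":0},{"fingers":35,"x":0,"y":0,"z":0.5,"rx":0,"ry":0,"rz":0},{"fingers":35,"x":0,"y":0,"z":0.5,"rx":0,"ry":0,"rz":0},{"fingers":35,"x":0,"y":0,"z":0.16,"rx":0,"ry":0,"rz":0},{"fingers":35,"x":0,"y":0,"z":0,"rx":0,"ry":0,"rz":0}]'; python3 to.py .504 .239 .093 162
python3 - <<'E'
from fit import *
a,b=look(pts=('lemon_b_center','hollow_oval_3'),regs=())
for V in ([a],[b]):
    try: print(fitlemon(V,(.504,.239),.054))
    except Exception as e: print(e)
s=b;u,v=pix(s,RR(s).T@(np.array([.504,.239,.05])-np.array(s["eye"])))
cv2.imwrite("pics/f.png",cv2.resize(s["color"][v-60:v+60,u-80:u+80,::-1],(640,480),interpolation=cv2.INTER_CUBIC))
E
```

```text
time: 16.15
tool_pos: [0.5028, 0.2356, 0.108]
tool_rot: [-3.139, -0.003, 2.827]
wrist_force: [0.3, 0.1, -0.7]
opening: 0.568
grasp_force: 62.3
units [-0.    0.07  0.3 ] turn/6deg [-0.02 -0.02 -0.01] pos [0.5028 0.2356 0.108 ] open 0.568 gf 62.3 F [ 0.3  0.1 -0.7] q6 -0.87 t 16.15
top [ 0.47361415 -0.02879245  1.27948321] [-3.0680568  -0.02347501 -1.57446559]
lemon_b_center 0.45 [0.504 0.234 0.05 ] (167, 209)
hollow_oval_3 0.92 [0.594 0.21  0.009] (177, 184)
hollow_oval_3 0.89 [0.56  0.119 0.016] (202, 194)
hollow_oval_3 0.69 [0.507 0.236 0.011] (169, 209)
scene [0.29609317 0.55295968 0.89212156] [-2.49086598 -0.01369892 -2.66502557]
lemon_b_center 0.51 [0.508 0.235 0.056] (228, 278)
hollow_oval_3 0.91 [0.589 0.216 0.011] (206, 266)
hollow_oval_3 0.74 [0.501 0.242 0.01 ] (230, 288)
(array([0.5588, 0.1125]), np.float64(163.9), np.float64(0.0))
(array([0.4925, 0.2398]), np.float64(97.1), np.float64(1.13))
```

```bash
ls pics
```

```text
a.png
b.png
c.png
d.png
e.png
f.png
```

View pics/f.png

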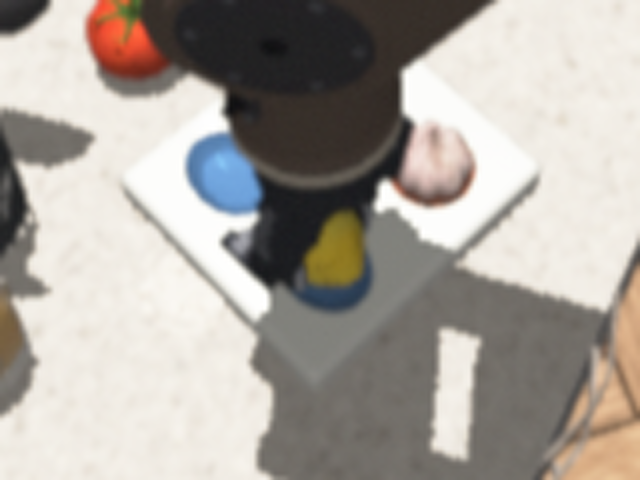

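The garlic is upright in its hollow at (437,165). The held lemon (335,245) is just above the lower-left oval, aligned and about 3 mm short in y.

```bash
python3 -m jog '[{"fingers":35,"x":0,"y":0.06,"z":0.08,"rx":0,"ry":0,"rz":0},{"fingers":35,"x":0,"y":0,"z":0.1,"rx":0,"ry":0,"rz":0},{"fingers":35,"x":0,"y":0,"z":0.08,"rx":0,"ry":0,"rz":0},{"fingers":35,"x":0,"y":0,"z":0,"rx":0,"ry":0,"rz":0}]'; python3 to.py .504 .239 .094 162
```

```text
time: 16.85
tool_pos: [0.5043, 0.2391, 0.0956]
tool_rot: [-3.141, -0.001, 2.827]
wrist_force: [-1.7, 0.3, -1.2]
opening: 0.57
grasp_force: 62.3
units [ 0.01 -0.    0.03] turn/6deg [-0.01 -0.01 -0.01] pos [0.5043 0.2391 0.0956] open 0.57 gf 62.3 F [-1.7  0.3 -1.2] q6 -0.87 t 16.85
```

```bash
python3 -m jog '[{"fingers":35,"x":0,"y":0,"z":0.04,"rx":0,"ry":0,"rz":0},{"fingers":35,"x":0,"y":0,"z":0,"rx":0,"ry":0,"rz":0},{"fingers":52,"x":0,"y":0,"z":0,"rx":0,"ry":0,"rz":0},{"fingers":60,"x":0,"y":0,"z":0,"rx":0,"ry":0,"rz":0},{"fingers":74,"x":0,"y":0,"z":0,"rx":0,"ry":0,"rz":0},{"fingers":74,"x":0,"y":0,"z":-0.2,"rx":0,"ry":0,"rz":0},{"fingers":74,"x":0,"y":0,"z":-0.5,"rx":0,"ry":0,"rz":0},{"fingers":74,"x":0,"y":0,"z":-0.7,"rx":0,"ry":0,"rz":0},{"fingers":74,"x":0,"y":0,"z":-0.4,"rx":0,"ry":0,"rz":0},{"fingers":74,"x":0,"y":0,"z":0,"rx":0,"ry":0,"rz":0}]'; python3 to.py .4342 -.319 .19 75
python3 - <<'E'
from fit import *
a,b=look(pts=('lemon_b_center',),regs=())
print(fitlemon([b],(.504,.239),.037),fitlemon([a],(.4345,-.319)),fitlemon([b],(.4345,-.319)))
s=b;u,v=pix(s,RR(s).T@(np.array([.504,.239,.05])-np.array(s["eye"])))
cv2.imwrite("pics/g.png",cv2.resize(s["color"][v-60:v+60,u-80:u+80,::-1],(640,480),interpolation=cv2.INTER_CUBIC))
E
```

```text
time: 17.85
tool_pos: [0.5061, 0.2398, 0.1879]
tool_rot: [3.138, 0.004, 2.827]
wrist_force: [-0.3, -0.2, -0.8]
opening: 0.871
grasp_force: 0.0
units [ -2.09 -11.07  -0.07] turn/6deg [5.000e-02 1.000e-02 1.449e+01] pos [0.5061 0.2398 0.1879] open 0.871 gf 0.0 F [-0.3 -0.2 -0.8] q6 -0.87 t 17.85
top [ 0.47361415 -0.02879245  1.27948321] [-3.0680568  -0.02347501 -1.57446559]
lemon_b_center 0.63 [0.51  0.239 0.033] (167, 208)
scene [0.29609317 0.55295968 0.89212156] [-2.49086598 -0.01369892 -2.66502557]
lemon_b_center 0.86 [0.507 0.237 0.036] (228, 282)
(array([0.5042, 0.2418]), np.float64(161.4), np.float64(0.02)) (array([ 0.4345, -0.3195]), np.float64(74.0), np.float64(0.01)) (array([0.5068, 0.2378]), np.float64(161.4), np.float64(0.02))
```

```bash
ls pics
```

```text
a.png
b.png
c.png
d.png
e.png
f.png
g.png
```

View pics/g.png

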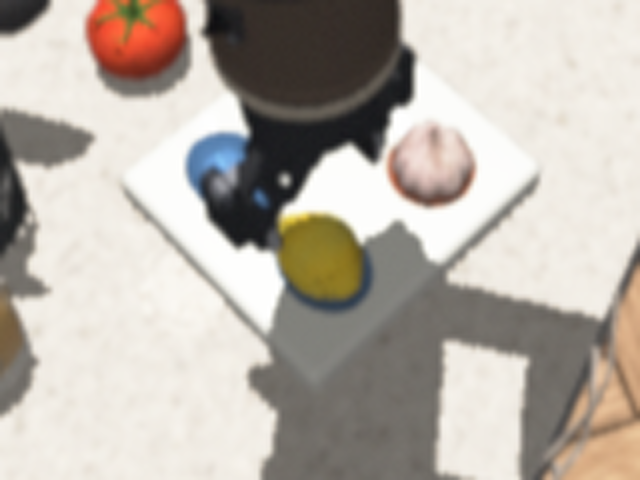

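Lemon B lies seated in its oval at (325,260), in line with it. Now across to lemon C at (.4343,-.3195), axis ≈ 75°.

```bash
python3 -m jog '[{"fingers":80,"x":-0.14,"y":-0.74,"z":0,"rx":0,"ry":0,"rz":0},{"fingers":80,"x":-0.14,"y":-0.74,"z":0,"rx":0,"ry":0,"rz":0},{"fingers":80,"x":-0.14,"y":-0.74,"z":0,"rx":0,"ry":0,"rz":0},{"fingers":80,"x":-0.14,"y":-0.74,"z":0,"rx":0,"ry":0,"rz":0},{"fingers":80,"x":-0.14,"y":-0.74,"z":0,"rx":0,"ry":0,"rz":0},{"fingers":80,"x":-0.14,"y":-0.74,"z":0,"rx":0,"ry":0,"rz":0},{"fingers":80,"x":-0.14,"y":-0.74,"z":0,"rx":0,"ry":0,"rz":0},{"fingers":80,"x":-0.14,"y":-0.74,"z":0,"rx":0,"ry":0,"rz":0},{"fingers":80,"x":-0.14,"y":-0.74,"z":0,"rx":0,"ry":0,"rz":0},{"fingers":80,"x":-0.14,"y":-0.74,"z":0,"rx":0,"ry":0,"rz":0}]'
python3 -m jog '[{"fingers":80,"x":-0.14,"y":-0.74,"z":0,"rx":0,"ry":0,"rz":0},{"fingers":80,"x":-0.14,"y":-0.74,"z":0,"rx":0,"ry":0,"rz":0},{"fingers":80,"x":-0.14,"y":-0.74,"z":0,"rx":0,"ry":0,"rz":0},{"fingers":80,"x":-0.14,"y":-0.74,"z":0,"rx":0,"ry":0,"rz":0},{"fingers":80,"x":-0.13,"y":-0.7,"z":0,"rx":0,"ry":0,"rz":0},{"fingers":80,"x":0,"y":0,"z":0,"rx":0,"ry":0,"rz":1},{"fingers":80,"x":0,"y":0,"z":0,"rx":0,"ry":0,"rz":1},{"fingers":80,"x":0,"y":0,"z":0,"rx":0,"ry":0,"rz":1},{"fingers":80,"x":0,"y":0,"z":0,"rx":0,"ry":0,"rz":1},{"fingers":80,"x":0,"y":0,"z":0,"rx":0,"ry":0,"rz":1}]'
python3 -m jog '[{"fingers":80,"x":0,"y":0,"z":0,"rx":0,"ry":0,"rz":1},{"fingers":80,"x":0,"y":0,"z":0,"rx":0,"ry":0,"rz":1},{"fingers":80,"x":0,"y":0,"z":0,"rx":0,"ry":0,"rz":1},{"fingers":80,"x":0,"y":0,"z":0,"rx":0,"ry":0,"rz":1},{"fingers":80,"x":0,"y":0,"z":0,"rx":0,"ry":0,"rz":1},{"fingers":80,"x":0,"y":0,"z":0,"rx":0,"ry":0,"rz":1},{"fingers":80,"x":0,"y":0,"z":0,"rx":0,"ry":0,"rz":1},{"fingers":80,"x":0,"y":0,"z":0,"rx":0,"ry":0,"rz":1},{"fingers":80,"x":0,"y":0,"z":0,"rx":0,"ry":0,"rz":1},{"fingers":80,"x":0,"y":0,"z":0,"rx":0,"ry":0,"rz":0.5}]'; python3 to.py .4343 -.3195 .082 75
```

```text
time: 19.05
tool_pos: [0.4558, -0.1356, 0.1836]
tool_rot: [3.142, -0.002, 2.827]
wrist_force: [1.2, 0.3, -0.9]
opening: 0.936
grasp_force: 0.0
time: 20.05
tool_pos: [0.4324, -0.3187, 0.1833]
tool_rot: [-3.141, -0.002, 2.299]
wrist_force: [0.4, -0.1, 0.1]
opening: 0.933
grasp_force: 0.0
time: 21.05
tool_pos: [0.4324, -0.3187, 0.1834]
tool_rot: [-3.14, -0.001, 1.304]
wrist_force: [0.3, -0.2, -0.2]
opening: 0.938
grasp_force: 0.0
units [-0.01  0.04  2.03] turn/6deg [-0.02 -0.01 -0.05] pos [ 0.4324 -0.3187  0.1834] open 0.938 gf 0.0 F [ 0.3 -0.2 -0.2] q6 -0.42 t 21.05
```

```bash
python3 -m jog '[{"fingers":80,"x":-0.01,"y":0.04,"z":0.5,"rx":0,"ry":0,"rz":0},{"fingers":80,"x":0,"y":0,"z":0.6,"rx":0,"ry":0,"rz":0},{"fingers":80,"x":0,"y":0,"z":0.5,"rx":0,"ry":0,"rz":0},{"fingers":80,"x":0,"y":0,"z":0.3,"rx":0,"ry":0,"rz":0},{"fingers":80,"x":0,"y":0,"z":0.14,"rx":0,"ry":0,"rz":0},{"fingers":80,"x":0,"y":0,"z":0,"rx":0,"ry":0,"rz":0}]'; python3 to.py .4343 -.3195 .081 75
```

```text
time: 21.65
tool_pos: [0.4341, -0.3195, 0.0812]
tool_rot: [-3.139, -0.001, 1.308]
wrist_force: [0.5, -0.2, 1.1]
opening: 0.937
grasp_force: 0.0
units [0. 0. 0.] turn/6deg [-0.02 -0.01 -0.01] pos [ 0.4341 -0.3195  0.0812] open 0.937 gf 0.0 F [ 0.5 -0.2  1.1] q6 -0.43 t 21.65
```

```bash
python3 -m jog '[{"fingers":60,"x":0,"y":0,"z":0,"rx":0,"ry":0,"rz":0},{"fingers":35,"x":0,"y":0,"z":0,"rx":0,"ry":0,"rz":0},{"fingers":35,"x":0,"y":0,"z":0,"rx":0,"ry":0,"rz":0},{"fingers":35,"x":0,"y":0,"z":0,"rx":0,"ry":0,"rz":0},{"fingers":35,"x":0,"y":0,"z":0,"rx":0,"ry":0,"rz":0}]'; python3 to.py .4343 -.3195 .081 75
python3 -m jog '[{"fingers":35,"x":0,"y":0,"z":-0.1,"rx":0,"ry":0,"rz":0},{"fingers":35,"x":0,"y":0,"z":-0.2,"rx":0,"ry":0,"rz":0},{"fingers":35,"x":0,"y":0,"z":-0.4,"rx":0,"ry":0,"rz":0},{"fingers":35,"x":0,"y":0,"z":-0.5,"rx":0,"ry":0,"rz":0},{"fingers":35,"x":0,"y":0,"z":-0.5,"rx":0,"ry":0,"rz":0},{"fingers":35,"x":0,"y":0,"z":-0.3,"rx":0,"ry":0,"rz":0},{"fingers":35,"x":0,"y":0,"z":0,"rx":0,"ry":0,"rz":0}]'; python3 to.py .4343 -.3195 .18 162
python3 -c "
from h import *
look(pts=('lemon_b_center',),regs=())"
```

```text
time: 22.15
tool_pos: [0.4353, -0.3204, 0.0838]
tool_rot: [3.14, 0.001, 1.309]
wrist_force: [-0.5, 2.9, 11.1]
opening: 0.57
grasp_force: 59.9
units [ 0.01 -0.02  0.06] turn/6deg [ 0.02  0.01 -0.  ] pos [ 0.4353 -0.3204  0.0838] open 0.57 gf 59.9 F [-0.5  2.9 11.1] q6 -0.43 t 22.15
time: 22.85
tool_pos: [0.4355, -0.3207, 0.1852]
tool_rot: [3.138, 0.002, 1.308]
wrist_force: [0.4, -0.4, -0.9]
opening: 0.568
grasp_force: 62.0
units [ 0.02 -0.03  0.1 ] turn/6deg [  0.02   0.04 -14.51] pos [ 0.4355 -0.3207  0.1852] open 0.568 gf 62.0 F [ 0.4 -0.4 -0.9] q6 -0.43 t 22.85
top [ 0.47361415 -0.02879245  1.27948321] [-3.0680568  -0.02347501 -1.57446559]
lemon_b_center 0.59 [0.506 0.237 0.037] (167, 209)
lemon_b_center 0.5 [0.563 0.116 0.018] (203, 193)
scene [0.29609317 0.55295968 0.89212156] [-2.49086598 -0.01369892 -2.66502557]
lemon_b_center 0.57 [0.506 0.239 0.037] (228, 282)
```

```bash
python3 -m jog '[{"fingers":35,"x":0,"y":0,"z":0,"rx":0,"ry":0,"rz":-0.5},{"fingers":35,"x":0,"y":0,"z":0,"rx":0,"ry":0,"rz":-1},{"fingers":35,"x":0,"y":0,"z":0,"rx":0,"ry":0,"rz":-1},{"fingers":35,"x":0,"y":0,"z":0,"rx":0,"ry":0,"rz":-1},{"fingers":35,"x":0,"y":0,"z":0,"rx":0,"ry":0,"rz":-1},{"fingers":35,"x":0,"y":0,"z":0,"rx":0,"ry":0,"rz":-1},{"fingers":35,"x":0,"y":0,"z":0,"rx":0,"ry":0,"rz":-1},{"fingers":35,"x":0,"y":0,"z":0,"rx":0,"ry":0,"rz":-1},{"fingers":35,"x":0,"y":0,"z":0,"rx":0,"ry":0,"rz":-1},{"fingers":35,"x":0,"y":0,"z":0,"rx":0,"ry":0,"rz":-1}]'
python3 -m jog '[{"fingers":35,"x":0,"y":0,"z":0,"rx":0,"ry":0,"rz":-1},{"fingers":35,"x":0,"y":0,"z":0,"rx":0,"ry":0,"rz":-1},{"fingers":35,"x":0,"y":0,"z":0,"rx":0,"ry":0,"rz":-1},{"fingers":35,"x":0,"y":0,"z":0,"rx":0,"ry":0,"rz":-1},{"fingers":35,"x":0,"y":0,"z":0,"rx":0,"ry":0,"rz":-1},{"fingers":35,"x":0,"y":0,"z":0,"rx":0,"ry":0,"rz":0}]'
python3 -m jog '[{"fingers":35,"x":0.1,"y":0.4,"z":0,"rx":0,"ry":0,"rz":0},{"fingers":35,"x":0.15,"y":0.75,"z":0,"rx":0,"ry":0,"rz":0},{"fingers":35,"x":0.15,"y":0.75,"z":0,"rx":0,"ry":0,"rz":0},{"fingers":35,"x":0.15,"y":0.75,"z":0,"rx":0,"ry":0,"rz":0},{"fingers":35,"x":0.15,"y":0.75,"z":0,"rx":0,"ry":0,"rz":0},{"fingers":35,"x":0.15,"y":0.75,"z":0,"rx":0,"ry":0,"rz":0},{"fingers":35,"x":0.15,"y":0.75,"z":0,"rx":0,"ry":0,"rz":0},{"fingers":35,"x":0.15,"y":0.75,"z":0,"rx":0,"ry":0,"rz":0},{"fingers":35,"x":0.15,"y":0.75,"z":0,"rx":0,"ry":0,"rz":0},{"fingers":35,"x":0.15,"y":0.7,"z":0,"rx":0,"ry":0,"rz":0}]'; python3 to.py .5922 .2105 .18 162
```

```text
time: 24.05
tool_pos: [0.4343, -0.3197, 0.1814]
tool_rot: [-3.141, -0.002, 2.308]
wrist_force: [-0.4, -0.5, -1.6]
opening: 0.565
grasp_force: 62.0
time: 24.65
tool_pos: [0.4343, -0.3197, 0.1815]
tool_rot: [3.141, -0.002, 2.829]
wrist_force: [0.6, 0.5, -1.1]
opening: 0.563
grasp_force: 62.0
time: 25.65
tool_pos: [0.4754, 0.0417, 0.182]
tool_rot: [-3.141, -0.001, 2.823]
wrist_force: [-0.2, -0.5, -0.4]
opening: 0.567
grasp_force: 62.0
units [-1.16  3.94  0.04] turn/6deg [-0.   -0.01 -0.04] pos [0.4754 0.0417 0.182 ] open 0.567 gf 62.0 F [-0.2 -0.5 -0.4] q6 -1.23 t 25.65
```

```bash
python3 to.py .5922 .2105 .18 162; python3 -m jog '[{"fingers":35,"x":-0.1,"y":0.3,"z":0,"rx":0,"ry":0,"rz":0},{"fingers":35,"x":-0.2,"y":0.65,"z":0,"rx":0,"ry":0,"rz":0},{"fingers":35,"x":-0.2,"y":0.7,"z":0,"rx":0,"ry":0,"rz":0},{"fingers":35,"x":-0.2,"y":0.7,"z":0,"rx":0,"ry":0,"rz":0},{"fingers":35,"x":-0.2,"y":0.7,"z":0,"rx":0,"ry":0,"rz":0},{"fingers":35,"x":-0.2,"y":0.55,"z":0,"rx":0,"ry":0,"rz":0},{"fingers":35,"x":-0.05,"y":0.2,"z":0,"rx":0,"ry":0,"rz":0},{"fingers":35,"x":0,"y":0,"z":0,"rx":0,"ry":0,"rz":0}]'; python3 to.py .5922 .2105 .11 162
```

```text
units [-1.16  3.94  0.04] turn/6deg [-0.   -0.01 -0.04] pos [0.4754 0.0417 0.182 ] open 0.567 gf 62.0 F [-0.2 -0.5 -0.4] q6 -1.23 t 25.65
time: 26.45
tool_pos: [0.5896, 0.2035, 0.1817]
tool_rot: [-3.141, -0.0, 2.826]
wrist_force: [-1.2, -0.4, -0.2]
opening: 0.567
grasp_force: 62.1
units [-0.01  0.15  1.43] turn/6deg [-0.   -0.   -0.01] pos [0.5896 0.2035 0.1817] open 0.567 gf 62.1 F [-1.2 -0.4 -0.2] q6 -0.97 t 26.45
```

```bash
python3 -m jog '[{"fingers":35,"x":0,"y":0.13,"z":0.3,"rx":0,"ry":0,"rz":0},{"fingers":35,"x":0,"y":0,"z":0.5,"rx":0,"ry":0,"rz":0},{"fingers":35,"x":0,"y":0,"z":0.4,"rx":0,"ry":0,"rz":0},{"fingers":35,"x":0,"y":0,"z":0.2,"rx":0,"ry":0,"rz":0},{"fingers":35,"x":0,"y":0,"z":0,"rx":0,"ry":0,"rz":0},{"fingers":35,"x":0,"y":0,"z":0,"rx":0,"ry":0,"rz":0}]'; python3 to.py .5922 .2105 .095 162
python3 - <<'E'
from fit import *
a,b=look(pts=('lemon_b_center','hollow_oval_3'),regs=())
E
```

```text
time: 27.05
tool_pos: [0.5911, 0.2087, 0.1125]
tool_rot: [-3.141, -0.0, 2.826]
wrist_force: [-0.6, 0.0, -0.5]
opening: 0.567
grasp_force: 62.1
units [-0.01  0.04  0.35] turn/6deg [-0.   -0.   -0.01] pos [0.5911 0.2087 0.1125] open 0.567 gf 62.1 F [-0.6  0.  -0.5] q6 -0.96 t 27.05
top [ 0.47361415 -0.02879245  1.27948321] [-3.0680568  -0.02347501 -1.57446559]
lemon_b_center 0.36 [0.562 0.114 0.018] (203, 193)
hollow_oval_3 0.81 [0.594 0.212 0.01 ] (176, 184)
hollow_oval_3 0.72 [0.558 0.116 0.015] (203, 194)
scene [0.29609317 0.55295968 0.89212156] [-2.49086598 -0.01369892 -2.66502557]
lemon_b_center 0.74 [0.509 0.239 0.036] (227, 282)
hollow_oval_3 0.92 [0.591 0.215 0.012] (206, 265)
hollow_oval_3 0.92 [0.501 0.243 0.013] (230, 288)
hollow_oval_3 0.74 [0.562 0.118 0.012] (232, 242)
hollow_oval_3 0.39 [0.505 0.238 0.038] (229, 282)
```

```bash
python3 -m jog '[{"fingers":35,"x":-0.01,"y":0.05,"z":0.12,"rx":0,"ry":0,"rz":0},{"fingers":35,"x":0,"y":0,"z":0.12,"rx":0,"ry":0,"rz":0},{"fingers":35,"x":0,"y":0,"z":0.11,"rx":0,"ry":0,"rz":0},{"fingers":35,"x":0,"y":0,"z":0,"rx":0,"ry":0,"rz":0}]'; python3 to.py .5922 .211 .095 162
```

```text
time: 27.75
tool_pos: [0.5927, 0.2117, 0.0946]
tool_rot: [3.141, 0.0, 2.827]
wrist_force: [1.4, 1.8, 2.7]
opening: 0.563
grasp_force: 61.3
units [ 0.   -0.02 -0.01] turn/6deg [ 0.01  0.   -0.  ] pos [0.5927 0.2117 0.0946] open 0.563 gf 61.3 F [1.4 1.8 2.7] q6 -0.96 t 27.75
```

Light contact. Release and rise.

```bash
python3 -m jog '[{"fingers":52,"x":0,"y":0,"z":0,"rx":0,"ry":0,"rz":0},{"fingers":60,"x":0,"y":0,"z":0,"rx":0,"ry":0,"rz":0},{"fingers":74,"x":0,"y":0,"z":0,"rx":0,"ry":0,"rz":0},{"fingers":74,"x":0,"y":0,"z":0,"rx":0,"ry":0,"rz":0},{"fingers":74,"x":0,"y":0,"z":-0.2,"rx":0,"ry":0,"rz":0},{"fingers":74,"x":0,"y":0,"z":-0.5,"rx":0,"ry":0,"rz":0},{"fingers":74,"x":0,"y":0,"z":-0.7,"rx":0,"ry":0,"rz":0},{"fingers":74,"x":0,"y":0,"z":-0.7,"rx":0,"ry":0,"rz":0},{"fingers":74,"x":0,"y":0,"z":-0.4,"rx":0,"ry":0,"rz":0},{"fingers":74,"x":0,"y":0,"z":0,"rx":0,"ry":0,"rz":0}]'
python3 -m jog '[{"fingers":74,"x":0.3,"y":-0.6,"z":0,"rx":0,"ry":0,"rz":0},{"fingers":74,"x":0.3,"y":-0.7,"z":0,"rx":0,"ry":0,"rz":0},{"fingers":74,"x":0.3,"y":-0.7,"z":0,"rx":0,"ry":0,"rz":0},{"fingers":74,"x":0.3,"y":-0.7,"z":0,"rx":0,"ry":0,"rz":0},{"fingers":74,"x":0.3,"y":-0.7,"z":0,"rx":0,"ry":0,"rz":0},{"fingers":74,"x":0.3,"y":-0.7,"z":0,"rx":0,"ry":0,"rz":0},{"fingers":74,"x":0.2,"y":-0.5,"z":0,"rx":0,"ry":0,"rz":0},{"fingers":74,"x":0,"y":0,"z":0,"rx":0,"ry":0,"rz":0}]'
python3 - <<'E'
from fit import *
a,b=look(pts=('lemon_b_center','garlic','tray'),regs=())
for V in ([a],[b]):
  for g in ((.592,.211),(.504,.24),(.56,.117)): print(fitlemon(V,g,.037))
s=b;u,v=pix(s,RR(s).T@(np.array([.532,.18,.03])-np.array(s["eye"])))
cv2.imwrite("pics/i.png",cv2.resize(s["color"][v-60:v+60,u-80:u+80,::-1],(640,480),interpolation=cv2.INTER_CUBIC))
E
```

```text
time: 28.75
tool_pos: [0.5938, 0.2117, 0.2239]
tool_rot: [3.138, 0.005, 2.827]
wrist_force: [-0.1, -0.1, -0.0]
opening: 0.866
grasp_force: 0.0
time: 29.55
tool_pos: [0.4233, 0.0219, 0.2197]
tool_rot: [-3.141, -0.002, 2.825]
wrist_force: [0.6, 0.4, -0.1]
opening: 0.865
grasp_force: 0.0
top [ 0.47361415 -0.02879245  1.27948321] [-3.0680568  -0.02347501 -1.57446559]
lemon_b_center 0.81 [0.506 0.238 0.038] (167, 209)
garlic 0.43 [0.563 0.113 0.013] (204, 193)
garlic 0.41 [0.473 0.145 0.012] (195, 218)
tray 0.68 [0.531 0.178 0.   ] (186, 202)
tray 0.54 [0.507 0.236 0.01 ] (169, 209)
scene [0.29609317 0.55295968 0.89212156] [-2.49086598 -0.01369892 -2.66502557]
lemon_b_center 0.98 [0.505 0.241 0.036] (228, 283)
tray 0.8 [ 0.532  0.181 -0.003] (231, 267)
tray 0.41 [0.558 0.121 0.034] (233, 239)
tray 0.37 [0.47  0.149 0.012] (257, 264)
(array([0.5903, 0.2091]), np.float64(156.4), np.float64(0.0))
(array([0.5057, 0.2376]), np.float64(161.3), np.float64(0.04))
(array([0.56  , 0.1144]), np.float64(164.3), np.float64(0.0))
(array([0.5879, 0.2137]), np.float64(154.6), np.float64(0.09))
(array([0.5039, 0.2416]), np.float64(159.8), np.float64(0.17))
(array([0.5582, 0.1187]), np.float64(164.0), np.float64(0.25))
```

```bash
ls pics
```

```text
a.png
b.png
c.png
d.png
e.png
f.png
g.png
i.png
```

View pics/i.png

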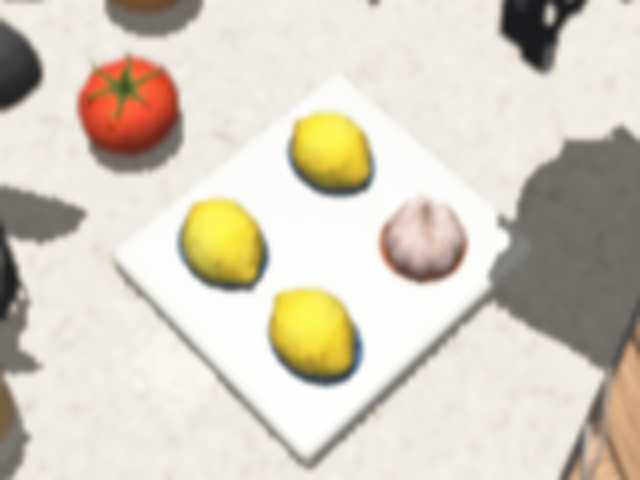

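The picture shows all three lemons lying in their ovals at (332,152), (222,242) and (313,335). The garlic is upright in the round hollow at (423,240), and the arm is clear. Fitted positions agree within about 4 mm and 0.15 rad. Handing in.

```bash
python3 -c "
from cell import ctrl
print(ctrl.hand_in())"
```

```text
the job is handed in; nothing more can be done
None
```

The garlic is upright in the round hollow and each oval holds one lemon; the job was handed in at about 30 s, and no verdict came back.

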